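Level the spice shelf

ROBOT

A 6-joint arm with a two-finger parallel gripper is mounted at the origin on the work surface. World frame = base frame: x ahead of the robot, y to its left, z up, the work surface at z = 0. Lengths are in m, angles in degrees, forces in N, time in s.
With the tool pointing down it reaches from about 0.3 to 0.75 m from the base axis. Payload 8.5 kg.
Tool frame: the origin (TCP) lies midway between the tips of the shut fingers; the grasp point (between the pads) lies 19 mm behind it (env.tcp_to_grasp is the z of the grasp point in the tool frame, in m); z points along the fingers, y is the line along which they close (so a half turn about z gives the same grasp; the last joint's range is limited). The gripper opens to 85 mm and grips with 20 to 120 N. Pads are 22 mm wide; open, the fingers measure 114 mm over their backs; the gripper's body (76 mm by 85 mm) begins 54 mm behind the grasp point. The pads swing forward as they close: fully open they stand 13 mm farther back than shut.
Start: joints at [-89.57, 21.807, 74.336, -0, 83.858, -12.336], TCP at [0.122, -0.536, 0.199] pointing down, gripper open.
Joint ranges: [-178.18, 178.18], [-50.72, 133.34], [12.68, 142.11], [-81.47, 261.47], [9.98, 163.14], [-165.26, 165.26]. Speed limits (degrees/s): [136.94, 136.94, 180, 180, 180, 180].

INTERFACE

Orientations are given as a 3x3 rotation matrix whose columns are the frame's x, y, z axes.
In Python, from rig import env, imaging, job, models gives the robot as it stands. The module is installed in compiled form; this text tells all that it offers.
- The arm moves only by the tool jog_arm, never from a script. Its argument "plan" is text: rows parted by semicolons, each of 7 numbers parted by spaces: the turn, a rotation vector about the tool's x, y, z in degrees, then the shift along the tool's x, y, z in cm, then the closure in counts, from 0 (fully open) to 255 (shut). In form: rx ry rz x y z claw; .... A call has 1 to 10 rows; each row shifts and turns the commanded pose from where the row before left it, along the tool's axes as they then stand; what a row does not reach is not made up. A row lasts 1/12 s, in which the tool goes at most 41.7 mm and 7.16 degrees, less where a joint would pass 70% of its speed; a pose out of reach is approached as far as the arm can. A call with a gripper value outside its range is refused whole. The fingers move at their own pace and stop on an object; "grip_force" is the grip in N (left out, the last holds). Time passes only in rows, so rows that do not move let the fingers close. It gives the time, the measured TCP pose, the force, the opening and the grip force at its end, in the units of the state.
- env.observe(): the state, without advancing time (a new reading comes with each control period).
- imaging.get_image(name): name is "side" or "top" or "wrist"; returns a dict with "pixels" (400x640x3 uint8, red, green, blue), "depth" (400x640 float32, m along the optical axis (not along the pixel's ray), 0 where there is no reading), "fov_y" (degrees; the focal length in pixels is half the picture's height over the tangent of half this angle, whatever the lens; pixels are square), "cx", "cy" (the principal point, pixels), "world_from_camera" (4x4, takes a point from camera to world coordinates). Camera axes: x right, y down, z forward; pixel columns grow to the right and rows downward; lengths in m; the calibration is good to about 2 mm. A picture is of the moment at which its call begins.
- job.close_job(): hands the job in; it is judged then, once.
Trained networks look in the newest picture that a camera, given by its name, has taken for a name from the list of things; names that differ only in an ending like _2 or _b are one class to them, and where a whole thing is asked for, a point or a joint stands for the part that bears it (a point fixed in the world has none). Each returns a list of dicts, best first, with "confidence" (0 to 1); they miss things now and then, are a little off and sometimes report something else, mostly with a low value. They report only what shows in the picture. A call takes as long as a camera call. They do not tell look-alikes from the thing itself.
- models.outline_of(camera, query): "region" (400x640 bool, what is visible of it) and "bbox" ([centre column, centre row, width, height] in pixels, round what is visible of it).
- models.tip_of(camera, query): "at" ([column, row] in pixels: a listed point, or the origin of a listed thing).
The state is a dict: "time_s": time; "q": joint angles; "qvel": joint speeds; "joint_efforts": joint torques, N m; "position": TCP position; "tool_rot": TCP orientation; "ft_force": force on the tool from outside, world axes, zero at the start; "wrist_torque": the same for the moment, N m; "grip_width": finger opening in m; "gripper_force": force on a finger pad.
Only numpy, scipy, OpenCV 4.12 (cv2) and the standard library are available. Lean on these libraries where they do the work, as an engineer would, in place of code of your own. Each camera call takes 0.05 s, during which the arm holds its last target. There are 200 camera calls.

TASK

The empty white spice shelf on the counter sags at one end. Stand the yellow spirit level on its edge fully down in the shelf's groove, then turn the shelf's black levelling knob until the bubble sits between the two black lines, and then press the level down firmly, but not hard, in its groove and keep pressing: the program finishes while the robot still holds that push, with the bubble still between the lines. Leave the mug, the pepper jar and the canister where they stand.

Things in the scene. Friction and masses are not known exactly. Their poses are not given: they have to be found in the camera images.
- level: Loose yellow spirit level, black end caps, 160 long (its x) x 20 thick (y) x 50 high (z), about 0.25 kg, upright on its long edge on the counter. Origin: centre of its underside. Grip it by its flat sides. In the top, at the middle, a green vial 62 long under a clear solid window flush with the top, which may be pressed too. Either way round in the groove is right.
- bubble (a joint): Pale bubble, 14 long, in the level's green vial: its offset in m from the middle of the vial, positive towards the level's +x end. It floats to the higher end, 0.8 mm for each milliradian of slope (stops at +-22 mm), and takes about 1.5 s to settle. Two black lines round the vial, 2 thick, inner edges at +-10 mm: the bubble is wholly between them within +-3 mm.
- board: White board of the spice shelf, 120 (x) x 315 (y) x 16 thick, hinged at its +y end on a fixed leg and carried at its -y end by the levelling screw. Its top is about 60 above the counter. Origin: on the hinge line, on the board's underside, 10 from the +y edge, mid-width; z is the normal of its top. It starts with the -y (knob) end too low, by about 3 to 5 mm.
- groove (a point): Centre of the floor of the groove on the board's top, axes as the board's (y along the groove). Groove 23 wide (x) x 176 long (y), closed all round by wooden rails 10 wide and 12 high; its floor is the board's top.
- knob_top (a point): Centre of the top of the round black levelling knob, 40 diameter, 30 high (80 to 110 above the counter), on a vertical screw through the board, 170 from the groove's centre along -y; turns with the knob. Clockwise from above raises the board's knob end, 12 mm a turn (knob stays at its height): the bubble moves towards the knob 5.5 mm per rad. Stays where left; friction 0.08 N m.
- mug: White mug, 80 across, 90 high, with a handle; a bystander. Origin: centre of its underside.
- pepper_jar: Small jar with a green cap, 44 across, 85 high; a bystander. Origin: centre of its underside.
- canister: Red can, 72 across, 120 high; a bystander. Origin: centre of its underside.
There are look-alikes about, which are no part of the job. Of the things that look like the level, the smallest one is meant.

How it is judged (in metres and radians):
On the way, in this order (a step that is already met when the one before it is completed fails the run):
1. the level stands fully down in the groove (z of level in the frame of groove between -0.003 and 0.003 m and x of level in the frame of groove between -0.005 and 0.005 m and y of level in the frame of groove between -0.012 and 0.012 m and angle between the x axis of level and the y axis of groove, either way round below 0.06 rad and angle between level's own z axis and vertical below 0.12 rad), for 0.2 s.
2. with the level in the groove and the robot off it, the knob is turned until the bubble sits between the lines (all of step 1 and value of joint bubble between -0.0033 and 0.0033 m and angle between board's own z axis and vertical below 0.005 rad and contact force between each of the arm, the fingers and level below 0.1 N), for 0.3 s.
At the end, for the whole second after the job is handed in: Level upright in the groove, down within 3 mm; bubble within 3.3 mm of the middle, board level within 5 mrad; the robot presses the level so that it bears on the board with 6 to 40 N; mug, jar and canister upright, within 30 mm of their start (all of step 1 and value of joint bubble between -0.0033 and 0.0033 m and angle between board's own z axis and vertical below 0.005 rad and contact force between any of the fingers, the arm and level above 3 N and contact force between level and board between 6 and 40 N and distance of each of mug, pepper_jar, canister from where it was at the start of the episode below 0.03 m and angle between each of mug, pepper_jar, canister's own z axis and vertical below 0.2 rad); the arm keeps its last pose, push and grip.
It fails at once if the level is rammed onto the board with more than 70 N (contact force between level and board above 70 N).
It fails at once if the mug is pushed away or knocked over (distance of mug from where it was at the start of the episode above 0.03 m or angle between mug's own z axis and vertical above 0.3 rad).
It fails at once if the pepper jar is pushed away or knocked over (distance of pepper_jar from where it was at the start of the episode above 0.03 m or angle between pepper_jar's own z axis and vertical above 0.3 rad).
It fails at once if the canister is pushed away or knocked over (distance of canister from where it was at the start of the episode above 0.03 m or angle between canister's own z axis and vertical above 0.3 rad).
It also fails if it takes over 72 s, if anything falls off the work surface, if the arm or the gripper's body presses on something with over 40 N, if the wrist force passes 120 N, or if a joint passes its speed limit or range.

## Working session

There is one attempt and no reset: what is moved stays moved. The work goes in short steps, Python scripts to look and compute and a tool call to move; the robot and the scene stay as the last step left them, time stands still between calls to the robot, and variables do not carry over. Pictures are saved under pics/ and viewed, at most 13 in all, crops included, and the job is handed in when it is done.

Besides the shell and the picture viewer there is one more tool, called after "Call:" as name(argument=value, ...) on one line, values as JSON. jog_arm: Moves the arm, as the interface text tells. Its arguments: {"type":"object","properties":{"plan":{"type":"string"},"grip_force":{"type":"number"}},"required":["plan"]}

```bash
mkdir -p pics; cat > h.py <<'E'
import numpy as np, cv2
from rig import env, imaging, job, models
def f(im): return 200/np.tan(np.radians(im['fov_y'])/2)
def w(im,u,v,z=None):
    T=im['world_from_camera']; r=np.array([(u-im['cx'])/f(im),(v-im['cy'])/f(im),1.0])
    if z is None:
        d=im['depth'][int(round(v)),int(round(u))]; return T[:3,:3]@(r*d)+T[:3,3]
    R=T[:3,:3]@r; return T[:3,3]+R*(z-T[2,3])/R[2]
def cloud(im):
    v,u=np.mgrid[:400,:640]; d=im['depth']
    P=np.stack([(u-im['cx'])/f(im)*d,(v-im['cy'])/f(im)*d,d],-1)
    T=im['world_from_camera']; return P@T[:3,:3].T+T[:3,3]
def save(im,n,crop=None,s=1):
    p=im['pixels'][...,::-1]
    if crop: p=p[crop[1]:crop[3],crop[0]:crop[2]]
    cv2.imwrite('pics/'+n,cv2.resize(p,None,fx=s,fy=s,interpolation=cv2.INTER_CUBIC))
E
python3 - <<'E'
from h import *
np.set_printoptions(precision=4,suppress=True)
out=[]
for c in ['top','side']:
    im=imaging.get_image(c); out.append(im['pixels'][...,::-1]); P=cloud(im)
    for q in ['level','board','knob_top','mug','pepper_jar','canister']:
        for o in models.outline_of(c,q):
            m=o['region']&(im['depth']>0); p=P[m]
            t=p[:,2].max() if len(p) else 0; s=p[p[:,2]>np.percentile(p[:,2],90)-.006]
            (cx,cy),wh,a=cv2.minAreaRect((s[:,:2]*1000).astype(np.float32))
            print(c,q,round(o['confidence'],2),np.round(o['bbox']),'z',np.percentile(p[:,2],[5,90]),'rect',np.array([cx,cy,*wh,a]).round(1))
    for q in ['groove','knob_top','level']:
        for o in models.tip_of(c,q): print(c,'tip',q,round(o['confidence'],2),np.round(o['at'],1),w(im,*o['at']))
cv2.imwrite('pics/a.png',cv2.resize(np.vstack(out),(480,600)))
cv2.imwrite('pics/top.png',cv2.resize(out[0],(800,500)))
E
```

```text
top level 0.92 [270. 268.  62.   4.] z [0.0532 0.0757] rect [269.2 274.2 227.1  28.7  87.6]
top level 0.84 [196. 254.  58.  39.] z [0.0067 0.0752] rect [333.8 566.1  30.3 231.2  29.8]
top level 0.53 [256. 220.  42.  23.] z [0.02   0.0538] rect [457.3 339.9 156.   20.1  69.8]
top board 0.73 [342. 176.  85.  44.] z [0.0483 0.068 ] rect [625.1   5.8 308.1 120.   78.4]
top mug 0.89 [261. 152.  34.  25.] z [-0.0028  0.0854] rect [721.6 300.   83.4  76.9  32.3]
top pepper_jar 0.62 [384. 232.  12.  13.] z [0.0509 0.0881] rect [ 402.  -148.7   34.6   36.2   24.9]
top canister 0.92 [439. 226.  24.  22.] z [0.0197 0.1242] rect [ 408.8 -349.8   59.3   61.8   24.8]
top tip groove 0.92 [333.4 167.7] [0.648  0.0339 0.0556]
top tip knob_top 0.41 [376.4 180.1] [ 0.5844 -0.1237  0.108 ]
top tip level 0.78 [198.8 253.1] [0.334  0.5484 0.0594]
top tip level 0.74 [272.4 268.1] [0.2711 0.2716 0.0642]
top tip level 0.52 [258.1 218.6] [0.4601 0.3267 0.0446]
side level 0.97 [330. 289.  32.  53.] z [0.0087 0.0529] rect [456.7 345.3 163.3  19.8  69.7]
side level 0.59 [389. 358.  67.  83.] z [0.0093 0.075 ] rect [334.  569.1  31.4 228.3  29.8]
side board 0.72 [282. 204.  61.  63.] z [0.0567 0.0718] rect [629.   37.2 217.6  69.6  69.4]
side knob_top 0.63 [293. 169.  15.  14.] z [0.0704 0.1129] rect [ 597.6 -119.7   39.3   35.3   63.7]
side mug 0.83 [242. 268.  35.  47.] z [0.0061 0.0894] rect [718.9 303.5  80.3  77.9  65.3]
side pepper_jar 0.58 [349. 178.  13.  20.] z [0.0115 0.0874] rect [ 402.4 -143.9   40.4   36.    51.5]
side canister 0.76 [347. 146.  18.  35.] z [0.009  0.1224] rect [ 409.7 -347.1   63.1   61.5   73.6]
side tip groove 0.82 [280.6 208.3] [0.6274 0.0709 0.0727]
side tip knob_top 0.59 [292.  163.4] [ 0.607  -0.1205  0.1137]
side tip level 0.8 [385.5 370.5] [0.3374 0.5923 0.0553]
side tip level 0.79 [330.8 295.3] [0.4628 0.3867 0.0508]
side tip level 0.78 [399.5 275. ] [0.2807 0.3277 0.0737]
```

View pics/top.png

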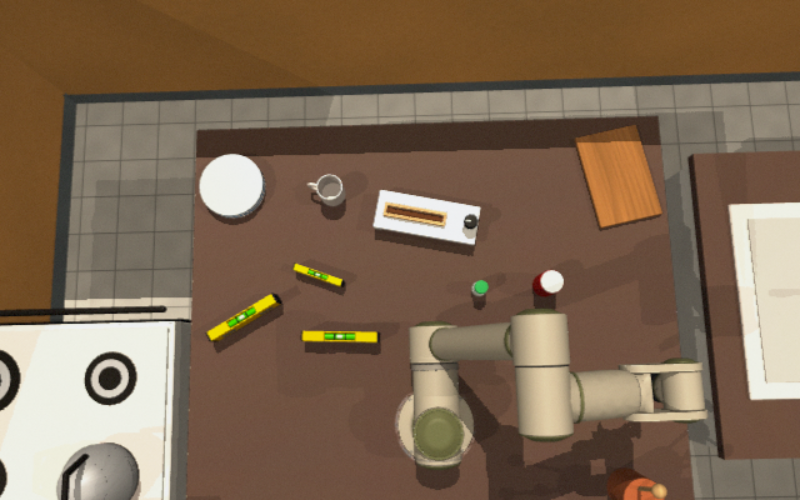

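```bash
python3 - <<'E'
from h import *
np.set_printoptions(precision=4,suppress=True)
s=env.observe();print(s['tool_rot'],s['position'],env.tcp_to_grasp,s['time_s'],s['ft_force'])
E
```

```text
[[ 0.9753  0.221   0.    ]
 [ 0.221  -0.9753  0.    ]
 [ 0.     -0.     -1.    ]] [ 0.1215 -0.5364  0.1987] -0.0187 1.0 [ 0.1634 -0.4655  0.1438]
```

The picture shows three yellow levels. The short one, at about (318,275) in the view, is 156 mm long and is the target. The board is at (427,218) with the knob at its right (-y) end. I'm moving now.

Call:
jog_arm(plan="0 0 0 2.6 -3.05 0 0;0 0 0 2.6 -3.05 0 0;0 0 0 2.6 -3.05 0 0;0 0 0 2.6 -3.05 0 0;0 0 0 2.6 -3.05 0 0;0 0 0 2.6 -3.05 0 0;0 0 0 2.6 -3.05 0 0;0 0 0 2.6 -3.05 0 0;0 0 0 2.6 -3.05 0 0;0 0 0 2.6 -3.05 0 0")

```text
time_s: 1.83
position: [0.3081, -0.1797, 0.199]
tool_rot: [[0.975, 0.22, 0.001], [0.22, -0.975, -0.001], [0.001, 0.001, -1.0]]
ft_force: [1.3, -0.3, 0.4]
grip_width: 0.0855
gripper_force: 0.0
```

Call:
jog_arm(plan="0 0 0 2.6 -3.05 0 0;0 0 0 2.6 -3.05 0 0;0 0 0 2.6 -3.05 0 0;0 0 0 2.6 -3.05 0 0;0 0 0 2.6 -3.05 0 0;0 0 -7 0 0 0 0;0 0 -7 0 0 0 0;0 0 -7 0 0 0 0;0 0 -7 0 0 0 0;0 0 -7 0 0 0 0")

```text
time_s: 2.67
position: [0.4008, -0.0038, 0.1988]
tool_rot: [[0.667, 0.745, 0.0], [0.745, -0.667, -0.0], [0.0, 0.0, -1.0]]
ft_force: [0.6, 0.1, -0.3]
grip_width: 0.0855
gripper_force: 0.0
```

Call:
jog_arm(plan="0 0 -7 0 0 0 0;0 0 -7 0 0 0 0;0 0 -7 0 0 0 0;0 0 -1 0 0 0 0;0 0 0 0 0 0 0")

```text
time_s: 3.08
position: [0.4008, -0.004, 0.1988]
tool_rot: [[0.348, 0.938, 0.0], [0.938, -0.348, -0.0], [0.0, 0.0, -1.0]]
ft_force: [-0.1, 0.6, -0.5]
grip_width: 0.0852
gripper_force: 0.0
```

Call:
jog_arm(plan="0 0 0 3.82 -0.75 0 0;0 0 0 3.82 -0.75 0 0;0 0 0 3.82 -0.75 0 0;0 0 0 3.82 -0.75 0 0;0 0 0 3.82 -0.75 0 0;0 0 0 3.82 -0.75 0 0;0 0 0 3.82 -0.75 0 0;0 0 0 3.82 -0.75 0 0;0 0 0 3.82 -0.75 0 0;0 0 0 0 0 0 0")

```text
time_s: 3.92
position: [0.4563, 0.3472, 0.1978]
tool_rot: [[0.345, 0.939, -0.0], [0.939, -0.345, 0.002], [0.001, -0.001, -1.0]]
ft_force: [-0.1, 0.5, -0.4]
grip_width: 0.0856
gripper_force: 0.0
```

```bash
python3 - <<'E'
from h import *
np.set_printoptions(precision=4,suppress=True)
s=env.observe();print(s['position'],s['ft_force'])
im=imaging.get_image('wrist');save(im,'w1.png')
P=cloud(im);print(im['world_from_camera'])
for o in models.outline_of('wrist','level'):
    m=o['region']&(im['depth']>0);p=P[m];p=p[(p[:,2]>.04)&(p[:,2]<.06)]
    print(o['confidence'],o['bbox'],len(p))
    if len(p)>20: print(np.median(p[:,2]),cv2.minAreaRect((p[:,:2]*1000).astype(np.float32)))
im=imaging.get_image('top');P=cloud(im)
for q in ['board']:
  for o in models.outline_of('top',q):
    m=o['region']&(im['depth']>0);p=P[m];p=p[(p[:,2]>.045)&(p[:,2]<.08)]
    print(q,o['confidence'],cv2.minAreaRect((p[:,:2]*1000).astype(np.float32)))
E
```

```text
[0.4563 0.3472 0.1978] [-0.1375  0.4915 -0.4468]
[[ 0.9385 -0.3279 -0.1079  0.4847]
 [-0.3452 -0.892  -0.2918  0.4219]
 [-0.0006  0.3111 -0.9504  0.3722]
 [ 0.      0.      0.      1.    ]]
0.65 [188.5, 263.6, 117.4, 171.2] 1141
0.050285463173001255 ((270.0103759765625, 278.8128662109375), (230.95472717285156, 28.915714263916016), 87.60440063476562)
0.57 [152.9, 50.1, 158.9, 98.9] 670
0.05190906022674782 ((358.7096252441406, 529.521240234375), (28.965913772583008, 135.09747314453125), 28.984806060791016)
0.56 [314.6, 170.2, 17.6, 135.5] 2230
0.04861825822311064 ((457.4375915527344, 345.8879699707031), (159.37503051757812, 19.799440383911133), 69.44324493408203)
board 0.66 ((625.5625, 3.621063232421875), (313.837890625, 121.76949310302734), 78.21426391601562)
```

View pics/w1.png

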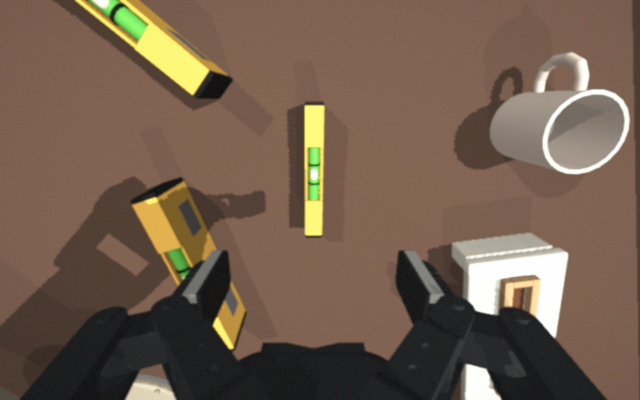

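The picture shows the level centred at (314,170), lying straight between the fingers. It measures (0.4574, 0.3459), yaw 69.4°, with its top at 0.05. I'm descending to grip it.

Call:
jog_arm(plan="0 0 0.3 0 0.15 3.6 0;0 0 0 0 0 3.6 0;0 0 0 0 0 3.6 0;0 0 0 0 0 3.0 0;0 0 0 0 0 2.5 0;0 0 0 0 0 1.6 0;0 0 0 0 0 0 120;0 0 0 0 0 0 255;0 0 0 0 0 0 255;0 0 0 0 0 0 255", grip_force=40)

```text
time_s: 4.95
position: [0.4587, 0.3414, 0.0214]
tool_rot: [[0.352, 0.936, 0.003], [0.936, -0.352, 0.001], [0.002, 0.002, -1.0]]
ft_force: [-0.5, 0.0, -0.4]
grip_width: 0.0388
gripper_force: 0.0
```

Call:
jog_arm(plan="0 0 0 0 0 0 255;0 0 0 0 0 0 255;0 0 0 0 0 0 255;0 0 0 0 0 0 255;0 0 0 0 0 0 255;0 0 0 0 0 0 255")

```text
time_s: 5.45
position: [0.4578, 0.3414, 0.0197]
tool_rot: [[0.351, 0.936, 0.0], [0.936, -0.351, 0.0], [0.0, -0.0, -1.0]]
ft_force: [-0.2, 0.6, 0.3]
grip_width: -0.0001
gripper_force: 0.0
```

```bash
python3 - <<'E'
from h import *
im=imaging.get_image('wrist');save(im,'w2.png')
P=cloud(im)
for o in models.outline_of('wrist','level'):
    m=o['region']&(im['depth']>0);p=P[m]
    print(o['confidence'],o['bbox'],np.percentile(p[:,2],[5,50,95]),cv2.minAreaRect((p[:,:2]*1000).astype(np.float32)))
E
```

```text
0.73 [308.4, 220.9, 43.9, 255.8] [0.03561911 0.04868555 0.05000609] ((457.5334777832031, 349.0365295410156), (153.97825622558594, 28.166309356689453), 69.36792755126953)
0.64 [73.1, 44.8, 146.2, 85.3] [0.00626768 0.05398658 0.07205284] ((357.5528259277344, 484.0323181152344), (88.58072662353516, 49.87930679321289), 11.668228149414062)
0.59 [70.6, 314.6, 136.8, 165.5] [0.00475994 0.04215105 0.07134645] ((325.9129943847656, 334.75030517578125), (103.92986297607422, 145.6206512451172), 80.66155242919922)
```

View pics/w2.png

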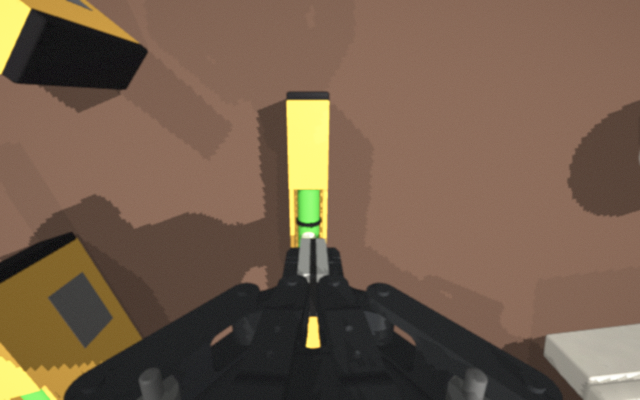

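The picture shows the pads shut at about (313,255), apparently in front of or above the level's vial rather than round its sides. I'm checking their height from depth.

```bash
python3 - <<'E'
from h import *
np.set_printoptions(precision=4,suppress=True)
im=imaging.get_image('wrist');P=cloud(im)
for uv in [(308,130),(308,210),(309,228),(305,245),(320,245),(306,262),(322,262),(295,275),(313,290),(313,325),(313,340),(200,100),(250,330)]: print(uv,P[uv[1],uv[0]],im['pixels'][uv[1],uv[0]])
s=env.observe();print({k:np.round(v,3) for k,v in s.items()})
im=imaging.get_image('side');save(im,'s2.png',(270,230,430,350),5)
E
```

```text
(308, 130) [0.4796 0.4042 0.0492] [255 252 133]
(308, 210) [0.4646 0.3649 0.0492] [145 251 117]
(309, 228) [0.461  0.354  0.0472] [122 235  97]
(305, 245) [0.4586 0.3527 0.0631] [146 146 141]
(320, 245) [0.4657 0.3501 0.0632] [146 146 140]
(306, 262) [0.4596 0.353  0.0803] [143 145 140]
(322, 262) [0.4661 0.3498 0.0792] [145 146 139]
(295, 275) [0.4557 0.3547 0.0908] [36 34 37]
(313, 290) [0.4593 0.3433 0.0879] [37 38 37]
(313, 325) [0.4405 0.2928 0.0493] [255 248 126]
(313, 340) [0.4363 0.2816 0.049 ] [255 248 125]
(200, 100) [ 0.4192  0.4418 -0.0006] [126  97  81]
(250, 330) [0.436  0.3482 0.1071] [50 51 52]
{'time_s': np.float64(5.6), 'q': array([24.84 , 34.546, 85.024,  0.001, 60.433, 45.375]), 'qvel': array([-0.012, -0.015,  0.078, -0.025, -0.006, -0.067]), 'joint_efforts': array([  0.005, -50.551, -17.428,   0.   ,   0.001,   0.   ]), 'position': array([0.458, 0.341, 0.02 ]), 'tool_rot': array([[ 0.351,  0.936, -0.   ],
       [ 0.936, -0.351, -0.   ],
       [-0.   , -0.   , -1.   ]]), 'ft_force': array([-0.448,  0.963,  0.408]), 'wrist_torque': array([-0.012,  0.016,  0.022]), 'gripper_force': np.float64(0.0), 'grip_width': np.float64(0.0)}
```

View pics/s2.png

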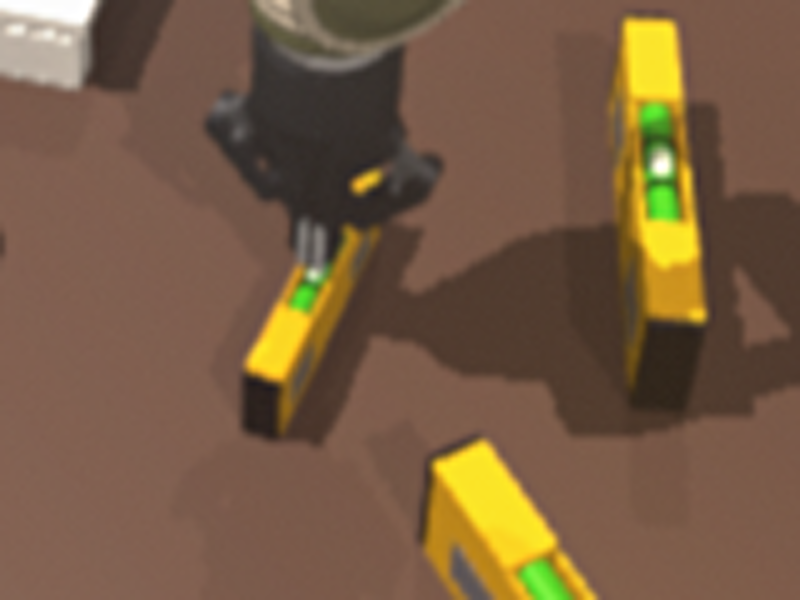

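Call:
jog_arm(plan="0 0 0 0 0 -3 255;0 0 0 0 0 -3 255;0 0 0 0 0 0 255;0 0 0 0 0 0 255")

```text
time_s: 5.98
position: [0.4585, 0.3417, 0.0811]
tool_rot: [[0.351, 0.936, 0.003], [0.936, -0.351, 0.001], [0.002, 0.002, -1.0]]
ft_force: [0.7, -0.1, -0.1]
grip_width: 0.0001
gripper_force: 0.0
```

```bash
python3 - <<'E'
from h import *
np.set_printoptions(precision=4,suppress=True)
s=env.observe();print(s['position'],s['grip_width'])
im=imaging.get_image('wrist');P=cloud(im);save(im,'w3.png')
for v in range(200,300,6): print(v,P[v,306],P[v,320],im['pixels'][v,306])
T=im['world_from_camera'];p=np.linalg.inv(T)@np.r_[s['position'],1];print('tcp px',p[:2]/p[2]*f(im)+[im['cx'],im['cy']])
E
```

```text
[0.4585 0.3417 0.0811] 0.00010453452030721955
200 [0.4576 0.3517 0.0495] [0.4673 0.3473 0.0475] [248 249 229]
206 [0.4558 0.347  0.0488] [0.4656 0.3428 0.0475] [250 251 234]
212 [0.454  0.3423 0.0486] [0.464  0.3382 0.0478] [218 234 184]
218 [0.4522 0.3376 0.0483] [0.4622 0.3334 0.0475] [ 65 130  54]
224 [0.4502 0.3325 0.0475] [0.4605 0.3287 0.0475] [114 228  92]
230 [0.4484 0.3277 0.0475] [0.4586 0.3234 0.0464] [115 228  92]
236 [0.4465 0.3227 0.0471] [0.4569 0.3187 0.047 ] [114 228  91]
242 [0.4595 0.3528 0.1211] [0.4663 0.3503 0.1213] [118 120 115]
248 [0.4596 0.3525 0.1271] [0.466  0.3499 0.1269] [120 123 117]
254 [0.4598 0.3528 0.1337] [0.4659 0.3502 0.1332] [119 121 116]
260 [0.4598 0.3526 0.1388] [0.466  0.3507 0.1395] [116 117 113]
266 [0.46   0.3527 0.1442] [0.4658 0.3505 0.1442] [118 119 114]
272 [0.4601 0.3527 0.1489] [0.4657 0.3509 0.1494] [117 117 113]
278 [0.4592 0.3504 0.1497] [0.4658 0.3516 0.1547] [78 79 76]
284 [0.4606 0.3536 0.1588] [0.4657 0.3515 0.1586] [28 27 27]
290 [0.4608 0.3539 0.163 ] [0.4657 0.3517 0.1626] [22 27 28]
296 [0.46   0.3516 0.1634] [0.4656 0.3517 0.1661] [23 21 24]
tcp px [311.668  228.5227]
```

View pics/w3.png

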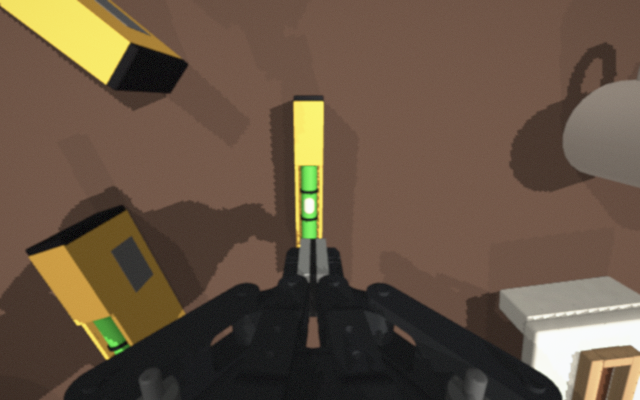

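The pads' tips are about 36 mm higher than the reported TCP: depth gives z≈0.117 at a TCP z of 0.081. So the fingers closed just above the level, which didn't move. I'll allow for that offset: open, go lower and grip.

Call:
jog_arm(plan="0 0 0 0.4 -0.2 0 0;0 0 0 0 0 0 0;0 0 0 0 0 0 0;0 0 0 0 0 0 0;0 0 0 0 0 0 0;0 0 0 0 0 0 0;0 0 0 0 0 0 0;0 0 0 0 0 0 0")

```text
time_s: 6.7
position: [0.4573, 0.3458, 0.0797]
tool_rot: [[0.351, 0.936, 0.0], [0.936, -0.351, 0.0], [0.0, 0.0, -1.0]]
ft_force: [0.7, 0.9, 0.7]
grip_width: 0.0851
gripper_force: 0.0
```

Call:
jog_arm(plan="0 0 0 0 0 2.5 0;0 0 0 0 0 2.5 0;0 0 0 0 0 2 0;0 0 0 0 0 1.5 0;0 0 0 0 0 1 0;0 0 0 0 0 0.4 0;0 0 0 0 0 0 0;0 0 0 0 0 0 0")

```text
time_s: 7.37
position: [0.4577, 0.346, -0.0186]
tool_rot: [[0.351, 0.936, 0.001], [0.936, -0.351, 0.0], [0.001, 0.001, -1.0]]
ft_force: [-0.3, 0.3, 0.6]
grip_width: 0.0856
gripper_force: 0.0
```

Call:
jog_arm(plan="0 0 0 0 0 0 255;0 0 0 0 0 0 255;0 0 0 0 0 0 255;0 0 0 0 0 0 255;0 0 0 0 0 0 255;0 0 0 0 0 0 255;0 0 0 0 0 0 255;0 0 0 0 0 0 255", grip_force=40)

```text
time_s: 8.03
position: [0.4574, 0.3459, -0.019]
tool_rot: [[0.351, 0.936, 0.0], [0.936, -0.351, 0.0], [0.0, 0.0, -1.0]]
ft_force: [-1.3, -0.1, 3.8]
grip_width: 0.0194
gripper_force: 40.6
```

Gripped (19.4 mm). I'm lifting, aligning with the board and stopping beside the groove to look.

Call:
jog_arm(plan="0 0 0 0 0 -3 255;0 0 0 0 0 -4 255;0 0 0 0 0 -4 255;0 0 0 0 0 -4 255;0 0 -4.5 0 0 -2 255;0 0 -4.5 0 0 0 255;0 0 0 0 0 0 255")

```text
time_s: 8.62
position: [0.4573, 0.3459, 0.1515]
tool_rot: [[0.197, 0.98, 0.001], [0.98, -0.197, 0.001], [0.001, 0.001, -1.0]]
ft_force: [-0.5, 0.6, -3.9]
grip_width: 0.0193
gripper_force: 40.2
```

Call:
jog_arm(plan="0 0 0 -3.5 1.6 0 255;0 0 0 -3.5 1.6 0 255;0 0 0 -3.5 1.6 0 255;0 0 0 -3.5 1.6 0 255;0 0 0 -3.5 1.6 0 255;0 0 0 -3.5 1.6 0 255;0 0 0 -3.5 1.6 0 255;0 0 0 -3.5 1.6 0 255;0 0 0 -3.5 1.6 0 255;0 0 0 0 0 0 255")

```text
time_s: 9.45
position: [0.5362, 0.0025, 0.1491]
tool_rot: [[0.208, 0.978, -0.002], [0.978, -0.208, -0.002], [-0.002, -0.002, -1.0]]
ft_force: [0.6, -0.1, -2.9]
grip_width: 0.0197
gripper_force: 40.2
```

```bash
python3 - <<'E'
from h import *
np.set_printoptions(precision=4,suppress=True)
s=env.observe();print(s['position'],s['ft_force'],s['grip_width'])
im=imaging.get_image('wrist');P=cloud(im);save(im,'w4.png',None,1.25)
np.savez('w4.npz',P=P,px=im['pixels'],pos=s['position'],R=s['tool_rot'],d=im['depth'])
for o in models.tip_of('wrist','groove'): print('groove',o['confidence'],o['at'],w(im,*o['at']))
for o in models.tip_of('wrist','knob_top'): print('knob',o['confidence'],o['at'],w(im,*o['at']))
for q in ['board','knob_top','level']:
  for o in models.outline_of('wrist',q): 
    p=P[o['region']&(im['depth']>0)]; print(q,o['confidence'],o['bbox'],np.percentile(p[:,2],[5,50,95]),cv2.minAreaRect((p[:,:2]*1000).astype(np.float32)))
E
```

```text
[0.5362 0.0025 0.1491] [ 0.6145 -0.1292 -2.8925] 0.019715228858941954
groove 0.66 [408.4, 124.0] [0.6326 0.0433 0.0587]
board 0.75 [417.1, 149.8, 154.6, 299.5] [0.0557 0.058  0.0703] ((629.8359985351562, -8.316802978515625), (309.94464111328125, 167.22071838378906), 77.69522094726562)
knob_top 0.45 [403.1, 306.1, 38.9, 52.5] [0.0583 0.083  0.1087] ((604.642578125, -117.18635559082031), (18.9760799407959, 43.46086502075195), 34.065574645996094)
level 0.85 [313.6, 225.9, 59.8, 247.8] [0.2046 0.2164 0.2178] ((549.4786987304688, 24.13962173461914), (112.85000610351562, 35.673946380615234), 78.0845718383789)
level 0.72 [20.3, 41.1, 38.8, 77.6] [-0.0002  0.0116  0.0303] ((274.3753662109375, 188.78369140625), (80.98768615722656, 38.662105560302734), 56.4344482421875)
```

View pics/w4.png

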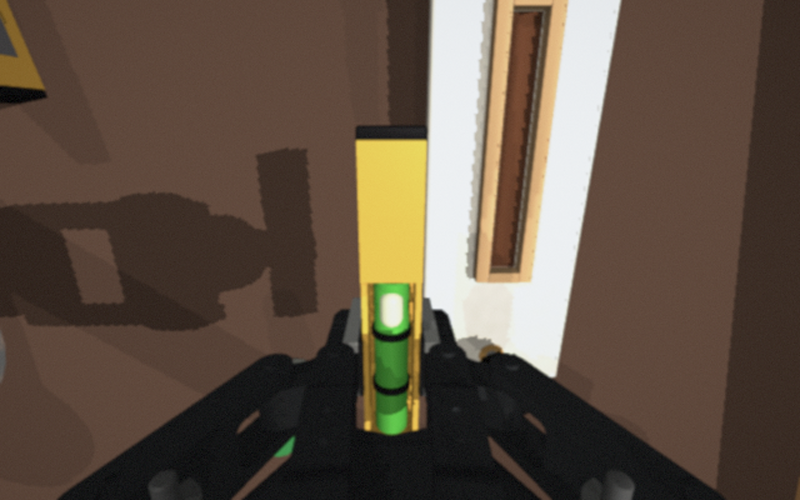

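The picture shows the held level in the fingers and the groove rails from (500,0) to (530,280) in the 1.25× view. The bubble is off towards the upper end. I'll fit the groove from the rail points.

```bash
python3 - <<'E'
from h import *
np.set_printoptions(precision=4,suppress=True)
z=np.load('w4.npz');P=z['P'];px=z['px'].astype(int)
box=np.zeros((400,640),bool);box[0:232,370:470]=1
sat=px[...,0]-px[...,2]
rail=box&(sat>40)&(P[...,2]>.0645)&(P[...,2]<.08)&(P[...,0]>.58)
fl=box&(sat>15)&(P[...,2]<.0625)&(P[...,2]>.045)
import numpy.linalg as L
k=cv2.connectedComponentsWithStats(rail.astype(np.uint8))
print(k[2]);
p=P[rail];print(len(p),np.percentile(p[:,2],[5,50,95]))
r=cv2.minAreaRect((p[:,:2]*1000).astype(np.float32));print('rail',r)
a=np.radians(r[2]) if r[1][0]>r[1][1] else np.radians(r[2]+90)
for a in [a]:
    b=np.array([np.cos(a),np.sin(a)]);n=np.array([b[1],-b[0]]);print('yaw',np.degrees(a))
    s=p[:,:2]@b;t=p[:,:2]@n
    print('along',np.percentile(s,[.5,99.5]),'across',np.percentile(t,[1,99]))
    h=np.histogram(t,bins=np.arange(t.min(),t.max()+.002,.002));print(h[0],h[1][0])
    wt=(P[box&(px.min(-1)>190)&(P[...,2]<.064)&(P[...,2]>.045)]);tt=wt[:,:2]@n;print('board across',np.percentile(tt,[1,99]),'s',np.percentile(wt[:,:2]@b,[1,99]))
    # board plane
    A=np.c_[wt[:,:2],np.ones(len(wt))];c=np.linalg.lstsq(A,wt[:,2],rcond=None)[0];print('plane slope along',c[:2]@b,'across',c[:2]@n)
    # edges per bands of s for rails
    for s0 in np.arange(s.min(),s.max(),.03):
        m=(s>s0)&(s<s0+.03);print(s0,np.percentile(t[m],[2,98]),np.percentile(t[m],[2,98]).mean())
# held level axis
lv=(P[...,2]>.205)&(P[...,2]<.224)&(px[...,0]>200)&(px[...,2]<150)
q=P[lv];c=cv2.minAreaRect((q[:,:2]*1000).astype(np.float32));print('level',c)
A=np.c_[q[:,:2],np.ones(len(q))];print('level plane',np.linalg.lstsq(A,q[:,2],rcond=None)[0])
cap=(P[...,2]>.2)&(P[...,2]<.23);print('level bbox all',(cv2.minAreaRect((P[cap][:,:2]*1000).astype(np.float32))))
np.set_printoptions(precision=4);print(env.observe()['tool_rot'])
print(P[113,313],P[101:108,313,:])
E
```

```text
[[     0      0    640    400 249996]
 [   380      0     75    227   6004]]
6004 [0.0679 0.0698 0.0714]
rail ((632.5770263671875, 41.849395751953125), (187.5902099609375, 43.5209846496582), 78.28545379638672)
yaw 78.28545379638672
along [0.0771 0.2624] across [0.5895 0.632 ]
[627 534 542 533 508 101  33  36  34  34  33  37  31  32  34  28 411 555
 537 544 512 268] 0.5891437845706302
board across [0.573  0.6686] s [0.0658 0.2642]
plane slope along 0.011893534305234613 across -2.0991070877823212e-05
0.07561844304230549 [0.5897 0.6315] 0.6105894840733237
0.10561844304230548 [0.5895 0.6317] 0.6106006219027561
0.13561844304230547 [0.5895 0.6316] 0.6105946872731904
0.1656184430423055 [0.5896 0.6317] 0.610658199398836
0.19561844304230547 [0.5897 0.6316] 0.6106495667683953
0.2256184430423055 [0.5896 0.6318] 0.6106836350401302
0.25561844304230547 [0.5897 0.6315] 0.6106284583750867
level ((541.9293212890625, 25.25558853149414), (105.1673583984375, 20.03126335144043), 78.0418701171875)
level plane [-0.0013  0.0189  0.2166]
level bbox all ((542.3191528320312, 26.45830535888672), (82.18728637695312, 100.39422607421875), 25.024599075317383)
[[ 0.1991  0.98   -0.0011]
 [ 0.98   -0.1991  0.0004]
 [ 0.0002 -0.0012 -1.    ]]
[0.5529 0.0766 0.2174] [[0.5537 0.0806 0.2167]
 [0.5537 0.0802 0.2158]
 [0.5536 0.0799 0.2176]
 [0.5535 0.0796 0.2164]
 [0.5535 0.0792 0.215 ]
 [0.5534 0.0789 0.2184]
 [0.5533 0.0786 0.2173]]
```

Call:
jog_arm(plan="0 0 -0.2 2 2.8 0 255;0 0 0 2.1 2.85 0 255;0 0 0 2.1 2.85 0 255;0 0 0 0 0 2 255;0 0 0 0 0 2 255;0 0 0 0 0 1 255;0 0 0 0 0 0 255;0 0 0 0 0 0 255")

```text
time_s: 10.42
position: [0.6308, 0.0529, 0.101]
tool_rot: [[0.196, 0.981, -0.0], [0.981, -0.196, 0.0], [0.0, -0.0, -1.0]]
ft_force: [0.2, -0.0, -2.3]
grip_width: 0.0193
gripper_force: 40.6
```

```bash
cat > chk.py <<'E'
from h import *
np.set_printoptions(precision=4,suppress=True)
s=env.observe();print(s['time_s'],s['position'],s['ft_force'],s['grip_width'],s['tool_rot'][:,0])
im=imaging.get_image('wrist');P=cloud(im);px=im['pixels'].astype(int)
b=np.array([.2031,.9792]);n=np.array([.9792,-.2031])
sat=px[...,0]-px[...,2]
zt=s['position'][2]+.068
lv=(abs(P[...,2]-zt)<.012)&(px[...,0]>180)&(sat>70)&(px[...,0]-px[...,1]<110)
q=P[lv];c=cv2.minAreaRect((q[:,:2]*1000).astype(np.float32));print('level',c,'t',np.array(c[0])@n/1000,'top end s',np.percentile(q[:,:2]@b,99.8))
A=np.c_[q[:,:2]@b,np.ones(len(q))];print('slope,z',np.linalg.lstsq(A,q[:,2],rcond=None)[0][0],np.median(q[:,2]))
rail=(sat>30)&(P[...,2]>.0645)&(P[...,2]<.076)&(abs(P[...,:2]@n-.61)<.03)
p=P[rail];t=p[:,:2]@n;sa=p[:,:2]@b
if len(p)>50:
  print('rail n',len(p),'s',np.percentile(sa,[.2,99.8]))
  lo,hi=sa.min(),sa.max()
  for s0 in np.arange(lo,hi-.01,(hi-lo)/4): m=(sa>s0)&(sa<s0+(hi-lo)/4); print(np.percentile(t[m],[2,98]),m.sum())
E
python3 - <<'E'
exec(open('chk.py').read()); save(im,'w5.png')
E
```

```text
10.4167 [0.6308 0.0529 0.101 ] [ 0.2112 -0.0091 -2.3468] 0.01929007281906348 [0.1961 0.9806 0.    ]
level ((635.8875122070312, 75.48878479003906), (106.20794677734375, 20.264318466186523), 78.65333557128906) t 0.6073292797622681 top end s 0.25614674131615794
slope,z 0.02189581394141945 0.16892332495418666
rail n 1933 s [0.0775 0.268 ]
[0.6278 0.6313] 19
[0.6266 0.6323] 131
[0.6268 0.6325] 479
[0.5912 0.6323] 1302
```

View pics/w5.png

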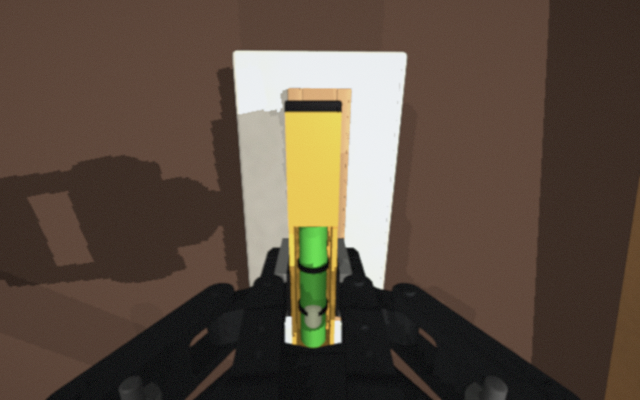

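The picture shows the level over the groove. Its end is at (313,102) and the right rail is exposed, so it sits about 3.6 mm too far left. I'm correcting and going lower.

Call:
jog_arm(plan="0 0 0.35 -0.8 0.36 0 255;0 0 0 0 0 2 255;0 0 0 0 0 1.9 255;0 0 0 0 0 0 255;0 0 0 0 0 0 255;0 0 0 0 0 0 255")

```text
time_s: 10.97
position: [0.6338, 0.0434, 0.0635]
tool_rot: [[0.203, 0.979, 0.003], [0.979, -0.203, -0.0], [0.0, 0.003, -1.0]]
ft_force: [0.4, 0.1, -2.4]
grip_width: 0.0197
gripper_force: 40.6
```

```bash
python3 - <<'E'
exec(open('chk.py').read()); save(im,'w6.png',(220,40,420,340),2)
P6=P
for r in (70,90,120,150,180,210):
  row=P[r];m=(sat[r]>30)&(abs(row[:,:2]@n-.61)<.03)&(row[:,2]>.05)&(row[:,2]<.15)
  if m.sum(): print(r,[(int(c),round(float(row[c,:2]@n),4),round(float(row[c,2]),4)) for c in np.where(m)[0][::6]])
E
```

```text
10.9667 [0.6338 0.0434 0.0635] [ 0.4327  0.1156 -2.3738] 0.01974636997584191 [0.2029 0.9792 0.0002]
level ((639.014892578125, 66.24282836914062), (105.69379425048828, 20.197757720947266), 78.21550750732422) t 0.6122694643707275 top end s 0.24746338337198326
slope,z 0.020949850999367917 0.1314216029496168
rail n 4799 s [0.082  0.2678]
[0.5923 0.6323] 316
[0.5901 0.6324] 204
[0.5901 0.6323] 1316
[0.5903 0.6322] 2961
70 [(271, 0.5903, 0.0708), (277, 0.5935, 0.0704), (283, 0.5967, 0.0705), (289, 0.5999, 0.0703), (295, 0.6031, 0.0713), (301, 0.6063, 0.0709), (307, 0.6095, 0.07), (313, 0.6127, 0.0714), (319, 0.6158, 0.071), (326, 0.6196, 0.0712), (332, 0.6229, 0.0688), (338, 0.626, 0.0698), (344, 0.6291, 0.0712), (350, 0.6323, 0.0711)]
90 [(271, 0.5898, 0.0699), (277, 0.593, 0.0698), (283, 0.5965, 0.0716), (289, 0.5996, 0.0706), (297, 0.6034, 0.0597), (303, 0.6069, 0.0588), (309, 0.6104, 0.0587), (315, 0.6139, 0.0578), (331, 0.6226, 0.0677), (337, 0.6258, 0.0696), (343, 0.6289, 0.071), (349, 0.6321, 0.0715)]
120 [(273, 0.5901, 0.0695), (279, 0.5936, 0.0705), (285, 0.6024, 0.1309), (291, 0.
[... 350 characters left out ...]
0.1316), (310, 0.6113, 0.1325), (316, 0.6135, 0.132), (322, 0.6158, 0.1316), (328, 0.618, 0.1305), (334, 0.6202, 0.1314), (340, 0.6284, 0.0697), (346, 0.6318, 0.0706)]
180 [(275, 0.59, 0.0709), (281, 0.5935, 0.0704), (287, 0.6026, 0.1316), (293, 0.6049, 0.1316), (299, 0.6071, 0.1314), (306, 0.6098, 0.1306), (312, 0.6121, 0.1305), (318, 0.6144, 0.1307), (324, 0.6166, 0.1326), (330, 0.619, 0.1307), (336, 0.6212, 0.1318), (343, 0.6308, 0.0691)]
210 [(277, 0.5902, 0.069), (283, 0.594, 0.0688), (289, 0.6031, 0.1319), (295, 0.6054, 0.1312), (301, 0.6077, 0.1315), (307, 0.6101, 0.1323), (313, 0.6125, 0.1322), (319, 0.6148, 0.1315), (325, 0.6172, 0.131), (333, 0.6203, 0.1316), (339, 0.6288, 0.0702)]
```

View pics/w6.png

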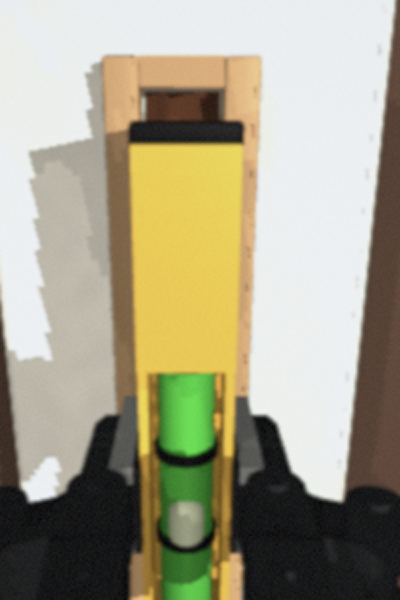

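The picture shows the level in line over the groove: its end at (187,125) in the crop, with rails from 105 to 260. It is about 1 mm too far right.

Call:
jog_arm(plan="0 0 0 0 -0.1 0 255;0 0 0 0 0 0.4 255;0 0 0 0 0 0.4 255;0 0 0 0 0 0.4 255;0 0 0 0 0 0.4 255;0 0 0 0 0 0.3 255;0 0 0 0 0 0 255;0 0 0 0 0 0 255")

```text
time_s: 11.68
position: [0.6319, 0.044, 0.0424]
tool_rot: [[0.203, 0.979, -0.0], [0.979, -0.203, 0.0], [-0.0, -0.0, -1.0]]
ft_force: [-0.1, 0.4, -2.4]
grip_width: 0.0196
gripper_force: 40.6
```

```bash
python3 - <<'E'
exec(open('chk.py').read())
E
```

```text
11.6833 [0.6319 0.044  0.0424] [-0.0596  0.4192 -2.4004] 0.019617096857269374 [ 0.2025  0.9793 -0.0001]
level ((637.2899169921875, 66.64385986328125), (106.13972473144531, 20.1423397064209), 78.28436279296875) t 0.6104989187805175 top end s 0.24770555371339215
slope,z 0.02114001683518728 0.11040783542154718
rail n 6911 s [0.104  0.2681]
[0.5928 0.6281] 325
[0.5902 0.6322] 423
[0.5903 0.6322] 2089
[0.5903 0.6321] 4072
```

Call:
jog_arm(plan="0 0 0 0 0.05 0.1 255;0 0 0 0 0 0.1 255;0 0 0 0 0 0 255;0 0 0 0 0 0 255")

```text
time_s: 12.07
position: [0.6325, 0.0439, 0.0407]
tool_rot: [[0.203, 0.979, 0.0], [0.979, -0.203, -0.0], [-0.0, 0.0, -1.0]]
ft_force: [0.4, 0.6, -3.2]
grip_width: 0.0196
gripper_force: 40.7
```

Call:
jog_arm(plan="0 0 0 0 0 0.1 255;0 0 0 0 0 0.05 255;0 0 0 0 0 0 255;0 0 0 0 0 0 255")

```text
time_s: 12.4
position: [0.6327, 0.0437, 0.0399]
tool_rot: [[0.203, 0.979, 0.001], [0.979, -0.203, -0.0], [-0.0, 0.001, -1.0]]
ft_force: [-2.2, -3.4, 6.3]
grip_width: 0.0191
gripper_force: 41.9
```

Contact felt (about 9 N on the board). I'm releasing and rising.

Call:
jog_arm(plan="0 0 0 0 0 -0.1 150;0 0 0 0 0 0 0;0 0 0 0 0 0 0;0 0 0 0 0 0 0;0 0 0 0 0 0 0;0 0 0 0 0 -2 0;0 0 0 0 0 -3 0;0 0 0 0 0 -3 0;0 0 0 0 0 -3 0;0 0 0 0 0 0 0")

```text
time_s: 13.23
position: [0.6349, 0.0438, 0.1566]
tool_rot: [[0.202, 0.979, 0.011], [0.979, -0.202, -0.001], [0.001, 0.011, -1.0]]
ft_force: [0.8, 0.8, 0.3]
grip_width: 0.0855
gripper_force: 0.0
```

```bash
python3 - <<'E'
from h import *
np.set_printoptions(precision=4,suppress=True)
s=env.observe();print(s['position'],s['ft_force'],s['grip_width'])
im=imaging.get_image('wrist');P=cloud(im);px=im['pixels'].astype(int);save(im,'w7.png',(200,20,440,320),2)
b=np.array([.2031,.9792]);n=np.array([.9792,-.2031]);sat=px[...,0]-px[...,2]
m=(sat>70)&(abs(P[...,2]-.108)<.012)&(abs(P[...,:2]@n-.61)<.03)
q=P[m];c=cv2.minAreaRect((q[:,:2]*1000).astype(np.float32));print(c,np.array(c[0])@n/1000,np.median(q[:,2]),np.percentile(q[:,:2]@b,[.5,99.5]))
for o in models.outline_of('wrist','knob_top')+models.outline_of('wrist','bubble'): print(o['confidence'],o['bbox'])
for o in models.tip_of('wrist','knob_top'): print('k',o['confidence'],o['at'],w(im,*o['at']))
im=imaging.get_image('side');
for o in models.tip_of('side','knob_top'): print('k',o['confidence'],o['at'],w(im,*o['at'],.11))
E
```

```text
[0.6349 0.0438 0.1566] [0.8125 0.7782 0.2593] 0.08553026457280687
((633.4533081054688, 44.94015121459961), (156.53573608398438, 20.04790687561035), 78.39796447753906) 0.6111501345851897 0.1076499266350621 [0.0954 0.2474]
0.59 [309.8, 335.1, 36.9, 22.2]
0.58 [309.9, 193.1, 9.0, 9.2]
k 0.41 [293.5, 164.3] [ 0.602  -0.1208  0.11  ]
```

View pics/w7.png

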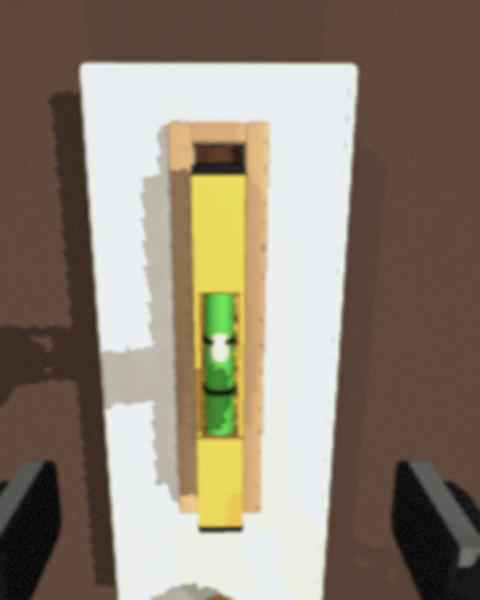

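The picture shows the level seated in the groove (top z 0.1077 = floor + 50 mm, lateral error under 0.5 mm). The bubble at (220,346) is drifting towards the hinge end. I'm moving over the knob.

Call:
jog_arm(plan="0 0 0 -3.4 0 0 0;0 0 0 -3.4 0 0 0;0 0 0 -3.4 0 0 0;0 0 0 -3.4 0 0 0;0 0 0 -3.4 0 0 0;0 0 0 0 0 0 0;0 0 0 0 0 0 0;0 0 0 0 0 0 0;0 0 0 0 0 0 0;0 0 0 0 0 0 0")

```text
time_s: 14.37
position: [0.5982, -0.1213, 0.15]
tool_rot: [[0.201, 0.98, -0.0], [0.98, -0.201, 0.0], [0.0, -0.0, -1.0]]
ft_force: [0.6, 0.1, 0.3]
grip_width: 0.0854
gripper_force: 0.0
```

```bash
cat > bub.py <<'E'
from h import *
np.set_printoptions(precision=4,suppress=True)
b=np.array([.2031,.9792]);n=np.array([.9792,-.2031])
def bub(cam='wrist',name=None):
    s=env.observe();print(s['time_s'],s['position'],s['ft_force'],s['grip_width'],np.degrees(np.arctan2(s['tool_rot'][1,0],s['tool_rot'][0,0])))
    im=imaging.get_image(cam);px=im['pixels'].astype(np.float32)
    # rectify the level's top: rows along b (top=+b) 0.25 mm/px
    S=np.arange(.24,.10,-.00025);Tt=np.arange(.598,.625,.00025)
    ss,tt=np.meshgrid(S,Tt,indexing='ij');zt=.1075
    X=np.stack([ss*b[0]+tt*n[0],ss*b[1]+tt*n[1],np.full(ss.shape,zt)],-1)
    T=im['world_from_camera'];C=(X-T[:3,3])@T[:3,:3];u=(C[...,0]/C[...,2]*f(im)+im['cx']).astype(np.float32);v=(C[...,1]/C[...,2]*f(im)+im['cy']).astype(np.float32)
    R=cv2.remap(px,u,v,cv2.INTER_LINEAR)
    if name: cv2.imwrite('pics/'+name,cv2.rotate(cv2.resize(R[...,::-1],None,fx=1.4,fy=1.4),cv2.ROTATE_90_CLOCKWISE))
    # vial column strip
    c=R[:,40:68].mean(1);whit=c[:,[0,2]].min(1);lum=c.sum(1)
    gr=c[:,1]-c[:,0];br=np.where(gr>25)[0]
    print('green span s',S[br.min()],S[br.max()])
    print('prof', [(round(float(S[i]*1000)),int(whit[i]),int(lum[i])) for i in range(br.min()-6,br.max()+6,8)])
    return im,R
E
python3 - <<'E'
from bub import *
im,R=bub('wrist','b1.png')
for o in models.tip_of('wrist','bubble'): print('bub',o['confidence'],o['at'],w(im,*o['at'],.107)[:2]@b)
P=cloud(im);sat=im['pixels'].astype(int);dark=(sat.max(-1)<90)&(abs(P[...,2]-.108)<.006)&(abs(P[...,:2]@b-.002)<.04)&(abs(P[...,:2]@n-.611)<.04)
q=P[dark];print('knob',len(q),cv2.minEnclosingCircle((q[:,:2]*1000).astype(np.float32)) if len(q) else '',np.median(q[:,2]) if len(q) else '')
for o in models.tip_of('wrist','knob_top'): print('k',o['confidence'],o['at'],w(im,*o['at'],.11))
for o in models.outline_of('wrist','knob_top'):
  p=P[o['region']&(P[...,2]>.1)&(P[...,2]<.117)];print(o['confidence'],o['bbox'],len(p),cv2.minEnclosingCircle((p[:,:2]*1000).astype(np.float32)))
a=im['pixels'][...,::-1];r=cv2.imread('pics/b1.png');cn=np.zeros((400+r.shape[0],max(640,r.shape[1]),3),np.uint8);cn[:400,:640]=a;cn[400:,:r.shape[1]]=r;cv2.imwrite('pics/w8.png',cn)
E
```

```text
14.3667 [ 0.5982 -0.1213  0.15  ] [0.6496 0.1244 0.3301] 0.08539558721770654 78.40939362389501
green span s 0.1447499999999999 0.1397499999999999
prof [(146, 0, 0), (144, 82, 387), (142, 82, 386), (140, 70, 342)][ WARN:0@0.672] global loadsave.cpp:1063 imwrite_ Unsupported depth image for selected encoder is fallbacked to CV_8U.
Traceback (most recent call last):
ValueError: it knows: board, canister, groove, knob_top, level, mug, pepper_jar
```

```bash
python3 - <<'E'
from h import *
im=imaging.get_image('wrist');P=cloud(im);px=im['pixels'].astype(int)
b=np.array([.2031,.9792]);n=np.array([.9792,-.2031])
for o in models.tip_of('wrist','knob_top'): print('k',o['confidence'],o['at'],w(im,*o['at'],.11))
for o in models.outline_of('wrist','knob_top'):
  p=P[o['region']&(P[...,2]>.104)&(P[...,2]<.117)];print(o['confidence'],o['bbox'],len(p),np.median(p[:,2]),cv2.minEnclosingCircle((p[:,:2]*1000).astype(np.float32)),cv2.minAreaRect((p[:,:2]*1000).astype(np.float32)))
save(im,'w8.png')
E
```

```text
k 0.86 [312.7, 211.0] [ 0.59821113 -0.12482342  0.11      ]
k 0.16 [162.8, 222.5] [ 0.47795642 -0.1102848   0.11      ]
0.84 [312.0, 202.0, 47.7, 56.6] 1919 0.10897516329054507 ((599.0965576171875, -121.09222412109375), 21.432424545288086) ((598.490966796875, -121.1017837524414), (41.13861846923828, 41.16138458251953), 67.96044921875)
```

Call:
jog_arm(plan="0 0 0 4 0 0 0;0 0 0 4 0 0 0;0 0 0 2 0 0 0;0 0 0 0 0 0 0;0 0 0 0 0 0 0")

```text
time_s: 14.98
position: [0.6183, -0.0236, 0.1502]
tool_rot: [[0.2, 0.98, -0.0], [0.98, -0.2, -0.0], [-0.0, 0.0, -1.0]]
ft_force: [-0.1, -0.4, 0.3]
grip_width: 0.0855
gripper_force: 0.0
```

```bash
python3 - <<'E'
from bub import *
im,R=bub('wrist','b1.png')
a=cv2.imread('pics/w8.png');r=cv2.imread('pics/b1.png');cn=np.zeros((400+r.shape[0],max(640,r.shape[1]),3),np.uint8);cn[:400,:640]=a;cn[400:,:r.shape[1]]=r;cv2.imwrite('pics/w9.png',cn);print(cn.shape)
E
```

```text
14.9833 [ 0.6183 -0.0236  0.1502] [-0.0641 -0.4095  0.2957] 0.08549536884432958 78.4467924310876
green span s 0.20249999999999996 0.1404999999999999
prof [(204, 89, 521), (202, 76, 370), (200, 89, 418), (198, 89, 417), (196, 89, 418), (194, 89, 417), (192, 89, 416), (190, 88, 415), (188, 90, 420), (186, 169, 586), (184, 200, 635), (182, 183, 573), (180, 210, 667), (178, 210, 666), (176, 181, 607), (174, 100, 436), (172, 87, 412), (170, 87, 411), (168, 87, 411), (166, 87, 410), (164, 87, 410), (162, 76, 364), (160, 39, 154), (158, 81, 387), (156, 86, 408), (154, 86, 407), (152, 85, 406), (150, 85, 404), (148, 84, 402), (146, 84, 403), (144, 85, 403), (142, 83, 398), (140, 59, 353)]
(553, 784, 3)[ WARN:0@0.671] global loadsave.cpp:1063 imwrite_ Unsupported depth image for selected encoder is fallbacked to CV_8U.
```

View pics/w9.png

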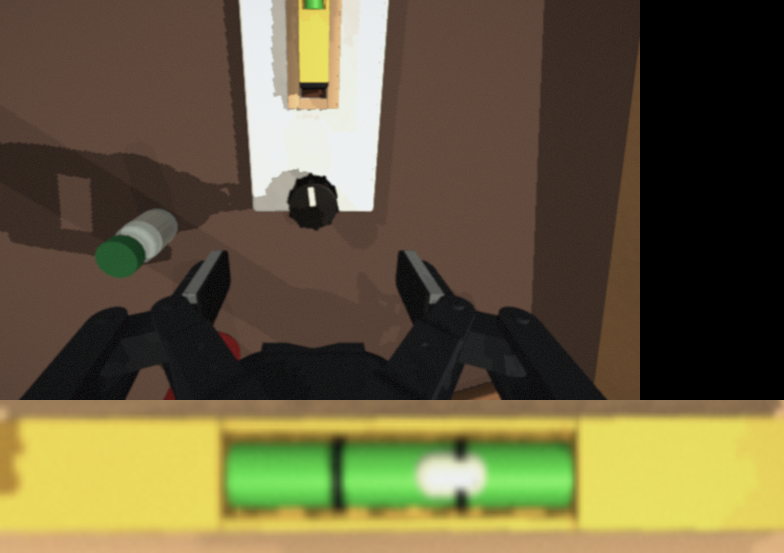

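The picture shows the knob at (312,202), fitted at (0.5985, -0.1212), z 0.109. In the rectified strip the bubble centre is about 9 mm towards the hinge, so I need about 94° clockwise. I'll pre-rotate the tool -91° first, so the camera ends up over the level.

Call:
jog_arm(plan="0 0 0 -4 0 0 0;0 0 0 -4 0 0 0;0 0 0 -2 0 0 0;0 0 -7 0 0 0 0;0 0 -7 0 0 0 0;0 0 -7 0 0 0 0;0 0 -7 0 0 0 0;0 0 -7 0 0 0 0;0 0 -7 0 0 0 0;0 0 -7 0 0 0 0")

```text
time_s: 15.87
position: [0.5976, -0.124, 0.1502]
tool_rot: [[-0.61, 0.793, -0.0], [0.793, 0.61, -0.0], [-0.0, -0.0, -1.0]]
ft_force: [-0.0, 0.9, 0.2]
grip_width: 0.0854
gripper_force: 0.0
```

Call:
jog_arm(plan="0 0 -7 0 0 0 0;0 0 -7 0 0 0 0;0 0 -7 0 0 0 0;0 0 -7 0 0 0 0;0 0 -7 0 0 0 0;0 0 -7 0 0 0 0;0 0 0 0 0 3 0;0 0 0 0 0 3 0;0 0 0 0 0 0 0;0 0 0 0 0 0 0")

```text
time_s: 16.7
position: [0.5973, -0.1234, 0.0897]
tool_rot: [[-0.982, 0.187, -0.003], [0.187, 0.982, 0.001], [0.003, 0.0, -1.0]]
ft_force: [0.5, -0.3, 1.0]
grip_width: 0.0853
gripper_force: 0.0
```

Call:
jog_arm(plan="0 0 0 -0.1 0.2 1.5 0;0 0 0 0 0 1.5 0;0 0 0 0 0 1 0;0 0 0 0 0 0.3 0;0 0 0 0 0 0 0;0 0 0 0 0 0 255;0 0 0 0 0 0 255;0 0 0 0 0 0 255;0 0 0 0 0 0 255;0 0 0 0 0 0 255", grip_force=30)

```text
time_s: 17.53
position: [0.5996, -0.1216, 0.0482]
tool_rot: [[-0.983, 0.185, 0.001], [0.185, 0.983, -0.002], [-0.001, -0.002, -1.0]]
ft_force: [-2.5, -4.1, 6.2]
grip_width: 0.0391
gripper_force: 30.2
```

Call:
jog_arm(plan="0 0 0 0 0 0 255;0 0 0 0 0 0 255")

```text
time_s: 17.7
position: [0.5996, -0.1217, 0.0482]
tool_rot: [[-0.983, 0.186, 0.001], [0.186, 0.983, -0.002], [-0.001, -0.002, -1.0]]
ft_force: [-2.3, -4.2, 6.0]
grip_width: 0.039
gripper_force: 30.3
```

Call:
jog_arm(plan="0 0 6.7 0 0 0 255;0 0 6.7 0 0 0 255;0 0 6.7 0 0 0 255;0 0 6.7 0 0 0 255;0 0 6.7 0 0 0 255;0 0 6.7 0 0 0 255;0 0 6.7 0 0 0 255;0 0 6.7 0 0 0 255;0 0 6.7 0 0 0 255;0 0 6.7 0 0 0 255")

```text
time_s: 18.53
position: [0.5986, -0.1226, 0.0482]
tool_rot: [[-0.208, 0.978, -0.001], [0.978, 0.208, -0.003], [-0.003, -0.002, -1.0]]
ft_force: [-8.1, -8.7, 8.4]
grip_width: 0.0392
gripper_force: 30.5
```

Call:
jog_arm(plan="0 0 6.7 0 0 0 255;0 0 6.7 0 0 0 255;0 0 6.7 0 0 0 255;0 0 6.7 0 0 0 255;0 0 0 0 0 0 255;0 0 0 0 0 0 255;0 0 0 0 0 0 255")

```text
time_s: 19.12
position: [0.598, -0.1226, 0.0482]
tool_rot: [[0.251, 0.968, -0.003], [0.968, -0.251, -0.003], [-0.003, -0.002, -1.0]]
ft_force: [-11.1, -8.3, 9.6]
grip_width: 0.0393
gripper_force: 30.7
```

Call:
jog_arm(plan="0 0 0 0 0 0 0;0 0 0 0 0 0 0;0 0 0 0 0 0 0;0 0 0 0 0 0 0;0 0 0 0 0 0 0;0 0 0 0 0 -3 0;0 0 0 0 0 -3.5 0;0 0 0 0 0 -3.5 0;0 0 0 3 0 0 0;0 0 0 3.5 0 0 0")

```text
time_s: 19.95
position: [0.6166, -0.0589, 0.1497]
tool_rot: [[0.253, 0.967, 0.005], [0.967, -0.253, -0.002], [-0.0, 0.005, -1.0]]
ft_force: [0.2, 1.2, -0.4]
grip_width: 0.0852
gripper_force: 0.0
```

Call:
jog_arm(plan="0 0 0 3.5 0 0 0;0 0 0 0 0 0 0;0 0 0 0 0 0 0;0 0 0 0 0 0 0;0 0 0 0 0 0 0;0 0 0 0 0 0 0;0 0 0 0 0 0 0;0 0 0 0 0 0 0")

```text
time_s: 20.62
position: [0.6243, -0.0247, 0.1472]
tool_rot: [[0.251, 0.968, 0.0], [0.968, -0.251, 0.0], [0.0, 0.0, -1.0]]
ft_force: [0.7, -0.6, 0.3]
grip_width: 0.0853
gripper_force: 0.0
```

```bash
python3 - 2>/dev/null <<'E'
from bub import *
im,R=bub('wrist','b2.png')
E
```

```text
20.6167 [ 0.6243 -0.0247  0.1472] [ 0.6621 -0.5985  0.268 ] 0.08525330293124973 75.45719291678901
green span s 0.20324999999999996 0.1409999999999999
prof [(205, 87, 513), (203, 70, 347), (201, 89, 418), (199, 90, 419), (197, 90, 420), (195, 90, 419), (193, 89, 418), (191, 89, 418), (189, 89, 418), (187, 89, 416), (185, 78, 367), (183, 40, 147), (181, 81, 387), (179, 116, 475), (177, 201, 651), (175, 211, 669), (173, 211, 668), (171, 211, 668), (169, 204, 656), (167, 148, 536), (165, 87, 411), (163, 80, 379), (161, 37, 139), (159, 79, 376), (157, 86, 407), (155, 86, 409), (153, 86, 408), (151, 86, 408), (149, 85, 405), (147, 85, 405), (145, 85, 404), (143, 84, 401), (141, 60, 339)]
```

The bubble is at +0.8 mm, inside the lines. Next I shut the fingers, go over the level's middle and press gently.

Call:
jog_arm(plan="0 0 0 3.45 -0.42 0 255;0 0 0 3.45 -0.42 0 255;0 0 0 0 0 0 255;0 0 0 0 0 0 255;0 0 0 0 0 0 255;0 0 0 0 0 0 255;0 0 0 0 0 0 255;0 0 0 0 0 2 255;0 0 0 0 0 2 255;0 0 0 0 0 1.6 255")

```text
time_s: 21.5
position: [0.6332, 0.044, 0.0901]
tool_rot: [[0.251, 0.968, -0.001], [0.968, -0.251, 0.0], [-0.0, -0.001, -1.0]]
ft_force: [-0.0, 0.2, -0.7]
grip_width: -0.0
gripper_force: 0.0
```

Call:
jog_arm(plan="0 0 0 0 0 0.7 255;0 0 0 0 0 0.4 255;0 0 0 0 0 0 255;0 0 0 0 0 0 255")

```text
time_s: 21.83
position: [0.634, 0.0447, 0.0811]
tool_rot: [[0.25, 0.968, 0.001], [0.968, -0.25, -0.0], [0.0, 0.001, -1.0]]
ft_force: [0.2, 0.5, 0.5]
grip_width: 0.0002
gripper_force: 0.0
```

Call:
jog_arm(plan="0 0 0 0 0 0.2 255;0 0 0 0 0 0.2 255;0 0 0 0 0 0.2 255;0 0 0 0 0 0 255;0 0 0 0 0 0 255")

```text
time_s: 22.25
position: [0.6347, 0.0448, 0.0774]
tool_rot: [[0.25, 0.968, 0.005], [0.968, -0.25, -0.001], [0.0, 0.005, -1.0]]
ft_force: [-3.8, 0.5, 17.0]
grip_width: 0.0001
gripper_force: 8.1
```

```bash
python3 - <<'E'
from bub import *
im=imaging.get_image('wrist');P=cloud(im);s=env.observe();print(s['position'],s['ft_force'])
for v in range(215,262,4): print(v,P[v,306],P[v,320],im['pixels'][v,306])
E
```

```text
[0.6346 0.0448 0.0774] [-4.1578 -0.258  15.0766]
215 [0.6372 0.0666 0.1078] [0.6435 0.0594 0.0945] [ 93 193  75]
219 [0.6366 0.0646 0.1082] [0.643  0.0575 0.0957] [ 94 193  75]
223 [0.6359 0.0619 0.1072] [0.6428 0.0578 0.1021] [ 91 190  73]
227 [0.6353 0.0597 0.1073] [0.6423 0.0557 0.1028] [ 91 188  72]
231 [0.6346 0.0571 0.1067] [0.642  0.0551 0.1066] [ 85 175  67]
235 [0.6343 0.0558 0.1091] [0.6412 0.0513 0.1037] [23 19 20]
239 [0.6346 0.0565 0.1153] [0.6416 0.0541 0.1142] [91 93 85]
243 [0.6345 0.056  0.1188] [0.6414 0.0541 0.1185] [98 98 95]
247 [0.6345 0.0558 0.1226] [0.6412 0.0535 0.1216] [98 98 92]
251 [0.6345 0.0556 0.1263] [0.6411 0.0538 0.1262] [94 95 91]
255 [0.6346 0.0556 0.1303] [0.641  0.0537 0.1299] [98 97 93]
259 [0.6347 0.0557 0.134 ] [0.641  0.0544 0.1347] [93 94 89]
```

Call:
jog_arm(plan="0 0 0 0 0 0 255;0 0 0 0 0 0 255;0 0 0 0 0 0 255;0 0 0 0 0 0 255;0 0 0 0 0 0 255;0 0 0 0 0 0 255;0 0 0 0 0 0 255;0 0 0 0 0 0 255")

```text
time_s: 22.97
position: [0.6347, 0.0447, 0.0774]
tool_rot: [[0.25, 0.968, 0.005], [0.968, -0.25, -0.001], [0.0, 0.005, -1.0]]
ft_force: [-3.6, -0.6, 16.9]
grip_width: 0.0002
gripper_force: 8.0
```

```bash
python3 - 2>/dev/null <<'E'
from bub import *
im,R=bub('wrist','b3.png')
cv2.imwrite('pics/b3.png',np.vstack([cv2.resize(cv2.imread('pics/b3.png'),(640,124)),im['pixels'][...,::-1]]))
E
```

```text
22.9667 [0.6347 0.0447 0.0774] [-3.649  -0.5681 16.8858] 0.00019617329413127127 75.52332256516084
green span s 0.20299999999999996 0.18374999999999994
prof [(204, 86, 517), (202, 71, 348), (200, 76, 368), (198, 76, 367), (196, 76, 367), (194, 75, 366), (192, 75, 366), (190, 76, 366), (188, 75, 364), (186, 75, 365), (184, 58, 281), (182, 23, 72)]
```

View pics/b3.png

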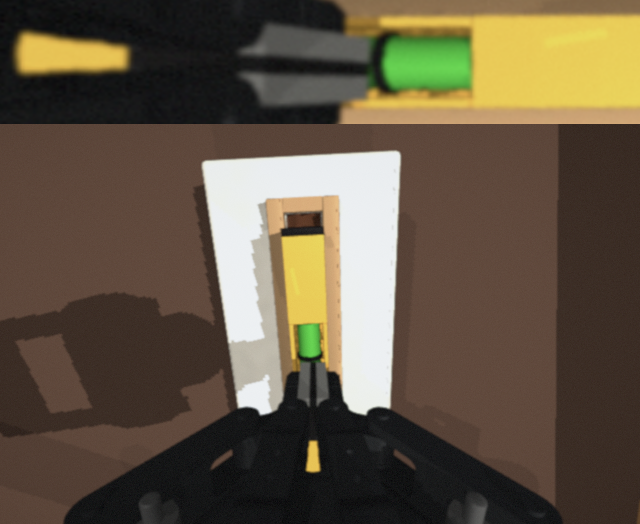

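The picture shows the shut fingers at (313,375) pressing on the middle of the level, which stands straight in the groove. The push is a steady 17 N. No bubble shows beyond the far line, although the fingers hide the span between the lines. I'm handing it in.

```bash
python3 -c "
from rig import job
print(job.close_job())"
```

```text
the job is handed in; nothing more can be done
None
```

I handed the job in: the level is seated in the groove, the bubble read about +0.8 mm before the press, and the arm was still pushing a steady 17 N; the fingers hid the bubble during the push, and no verdict came back.

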